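# Unlock the trolley hitch and hold its tongue off the ball

### The arm

A 7-joint arm with a two-finger parallel gripper is mounted at the origin on a cart in front of the work surface, level with it; the furniture and walls round the work are solid. World frame = base frame: x ahead of the robot, y to its left, z up, the work surface at z = 0. Lengths are in m, angles in rad, forces in N, time in s.
With the tool pointing down it reaches from about 0.425 to 0.825 m from the base axis. Payload 3.6 kg.
Tool frame: the origin (TCP) lies at the very end of the fingers, on their centre line; the grasp point (between the pads) lies 19 mm behind it; y points along the fingers, x is the direction in which the jaws open and shut, and the axes are right-handed (so a half turn about y gives the same grasp; the last joint's range is limited). The gripper opens to 93 mm and grips with 3 to 60 N. Pads are 15 mm wide; open, the fingers measure 128 mm over their backs; the gripper's body (75 mm by 188 mm) begins 65 mm behind the grasp point.
Start: joints at [1.131, 0.615, -0.013, 1.423, 0.008, 1.103, -0.04], TCP at [0.261, -0.595, 0.182] pointing down, gripper open.
Joint ranges: [-3.12, 3.12], [-0.3, 2.06], [-1.34, 1.32], [0.26, 2.42], [-1.36, 4.5], [0.01, 1.98], [-2.84, 2.84]. Speed limits (rad/s): [2.79, 2.79, 3.14, 3.14, 3.14, 3.14, 3.14].

### API

Orientations are given as a 3x3 rotation matrix whose columns are the frame's x, y, z axes.
In Python, from bench import monitor, cams, order gives the robot as it stands. The module is installed in compiled form; this text tells all that it offers.
- The arm moves only by the tool drive_tool, never from a script. Its argument "commands" is a list that holds one entry, the list of rows, each a list of 7 numbers: the shift along the world's x, y, z in mm, then the turn, a rotation vector about the world's x, y, z in rad, then the finger opening in mm, from 0 to 93. In form: [[[tx, ty, tz, rx, ry, rz, jaw], ...]]. A call has 1 to 20 rows; each row is the pose to reach, as a shift and turn from the pose commanded when the call began; what a row does not reach only later rows make up. A row lasts 1/10 s, in which the tool goes at most 50 mm and 8.59 degrees, less where a joint would pass 70% of its speed; a pose out of reach is approached as far as the arm can. A call with a gripper value outside its range is refused whole. The fingers move at their own pace and stop on an object; "force" is the grip in N (left out, the last holds). Time passes only in rows, so rows that repeat a pose let the fingers close. It gives the time, the measured TCP pose, the force and the opening at its end, in the units of the state.
- monitor.get_obs(): the state, without advancing time (a new reading comes with each control period).
- cams.read_camera(name): name is "side" or "top"; returns (picture, depth): 420x560x3 uint8, blue, green, red; 420x560 float32, m along the optical axis (not along the pixel's ray), 0 where there is no reading.
- cams.camera_params(name): a dict with "camera_matrix" (3x3 intrinsics, pixels), "position" and "orientation" of the camera in the world. Camera axes: x right, y down, z forward; pixel columns grow to the right and rows downward; lengths in m; the calibration is good to about 2 mm. A picture is of the moment at which its call begins. camera_params takes no time and is no camera call.
- order.hand_in(): hands the job in, once; it reports no verdict.
The state is a dict: "time": time; "joint_positions": joint angles; "dq": joint speeds; "joint_torque": joint torques, N m; "tcp_pos": TCP position; "tcp_rot": TCP orientation; "contact_force": force on the tool from outside, world axes, zero at the start; "torque": the same for the moment, N m; "opening": finger opening in m.
Only numpy, scipy, OpenCV 4.12 (cv2) and the standard library are available. Lean on these libraries where they do the work, as an engineer would, in place of code of your own. Each camera call takes 0.05 s, during which the arm holds its last target. There are 200 camera calls.

### The job

Uncouple the trolley hitch on the service board: pull the yellow-headed lock pin out and leave it in the steel bowl. Then pinch the red sprung latch grip sideways all the way towards the steel fixed grip beside it while the tongue is still down, lift the blue tongue off the ball so that the coupler hangs about 8 cm higher, and finish holding it there, still, in the gripper - do not let go. Leave the mug, the glass inserts and the cotton roll alone.

Things in the scene. Friction and masses are not known exactly. Their poses are not given: they have to be found in the camera images.
- pin_head (a point): Lock pin, 30 g: centre of its yellow cylinder head (20 mm across, 30 tall), 113 mm above the bench at first; z = along the pin, up. A steel shank, 9 mm across and 36 long, goes on down from the head and stands loosely in a 10 mm wide, 20 mm deep socket in the tongue, 55 mm behind the ball, where it blocks the latch. Comes out straight up (25 mm or more).
- bowl: Steel bowl, loose, 158 mm in diameter at the rim, 63 mm tall, flat floor about 88 mm in diameter and 2 mm thick; origin at the centre of its underside on the bench. It and the mug may change places.
- tongue_hinge (a point): Fixed point on the tongue's pivot axis, 72 mm above the bench, at the far end of the plywood board (fixed; 350 x 130 x 12 mm, from 295 mm before this point to 55 behind). z up; x level, from ball to pivot, away from the robot; y level, along the pivot axis, to the left. The 30 mm steel ball is 230 mm from here along -x, its centre 62 mm above the bench.
- fixed_grip (a point): Fixed grip: upright steel plate on the coupler (part of the tongue), 28 mm along x, 8 thick along y, top 132 mm above the bench, free above 92. This point: middle of the part to grasp, 114 mm above the bench and from the pivot 230 mm along -x and 16 along +y while the tongue is down. Axes as tongue_hinge's, turning with the tongue. Outer face 4 mm from here on the +y side.
- latch_grip (a point): Latch grip: red upright plate, same size and height as the fixed grip, 44 mm from it on the -y side; outer face 4 mm from here on the -y side. Over both outer faces: 52 mm, 40 with the latch fully drawn. With the pin out it slides towards the fixed grip (+y). Squeezing the two outer faces together from above draws it and is a firm grasp for lifting. Red bars below 92 mm join it.
- latch (a joint): Travel of the latch in m: 0 = home (locked under the ball's collar), 0.012 = fully drawn against its stop. The spring pushes it home with 6 N at 0 and 12 N at 0.012; clear of the collar from about 0.008. Blocked within a few mm while the pin is in.
- tongue (a joint): Tongue angle in rad: 0 = down on the ball, grows as the coupler end rises about the pivot, stop at 0.7; 0.35 is about 8 cm of lift at the coupler. The grips lean over towards the pivot on an arc about it. Falls when let go; takes 3 to 6 N at the grips to lift.
- mug: Green and cream mug, 86 x 121 x 99 mm with its handle, standing; a bystander. Origin at the centre of its underside.
- insert_a: Small white glass insert, 22 mm in diameter, 58 mm tall, standing; a bystander. Origin at the centre of its underside.
- insert_b: Another glass insert, 22 mm in diameter, 61 mm tall; a bystander. Origin at the centre of its underside.
- roll: White cotton roll standing on end, 63 mm in diameter, 35 mm tall; a bystander. Origin at the centre of its underside.

How it is judged:
On the way, in this order (a step that is already met when the one before it is completed fails the run):
1. the lock pin lies in the bowl, released, with the tongue still down and the latch home (horizontal distance between pin_head and bowl below 0.075 m and z of pin_head in the frame of bowl below 0.075 m and contact force between the fingers and pin below 0.2 N and value of joint tongue below 0.03 rad and value of joint latch below 0.003 m), for 0.2 s.
2. the latch is drawn fully sideways while the tongue is still down (value of joint latch above 0.009 m and value of joint tongue below 0.05 rad), for 0.1 s.
At the end, for the whole second after the job is handed in: The tongue is held still by the fingers, raised between 0.24 and 0.50 rad (5.5 to 11 cm at the coupler), and the lock pin lies inside the upright bowl (value of joint tongue between 0.24 and 0.5 rad and velocity of joint tongue between -0.05 and 0.05 rad/s and contact force between the fingers and tongue above 2 N and horizontal distance between pin_head and bowl below 0.075 m and z of pin_head in the frame of bowl below 0.075 m and angle between bowl's own z axis and vertical below 0.2 rad and contact force between the fingers and pin below 0.2 N); the arm keeps its last pose, push and grip.
It fails at once if a bystander (mug, glass insert, cotton roll) is shifted by more than 3 cm (distance of any of mug, insert_a, insert_b, roll from where it was at the start of the episode above 0.03 m).
It also fails if it takes over 54 s, if anything falls off the work surface, if the arm or the gripper's body presses on something with over 40 N, if the wrist force passes 120 N, or if a joint passes its speed limit or range.

## Working session

There is one attempt and no reset: what is moved stays moved. The work goes in short steps, Python scripts to look and compute and a tool call to move; the robot and the scene stay as the last step left them, time stands still between calls to the robot, and variables do not carry over. Pictures are saved under pics/ and viewed, about 8 in all and at most 12, crops included, and the job is handed in when it is done.

Besides the shell and the picture viewer there is one more tool, called after "Call:" as name(argument=value, ...), one argument or row to a line, values as JSON. drive_tool: Moves the arm, as the interface text tells. Its arguments: {"type":"object","properties":{"commands":{"type":"array","items":{"type":"array","items":{"type":"array","items":{"type":"number"}}}},"force":{"type":"number"}},"required":["commands"]}

```bash
mkdir -p pics
python3 - <<'E'
from bench import monitor,cams
import cv2,numpy as np
for n in("top","side"):
    im,d=cams.read_camera(n); cv2.imwrite(f"pics/{n}0.png",im); np.savez(f"{n}0.npz",im=im,d=d)
    p=cams.camera_params(n); print(n,p)
print(monitor.get_obs())
E
```

```text
top {'camera_matrix': array([[438.00729763,   0.        , 278.96236106],
       [  0.        , 438.00729763, 208.57323027],
       [  0.        ,   0.        ,   1.        ]]), 'position': array([0.33078894, 0.00876419, 1.33759561]), 'orientation': array([[-0.00257429, -0.98238351,  0.18685827],
       [-0.99998715,  0.00334506,  0.00380971],
       [-0.00436765, -0.18684606, -0.9823795 ]])}
side {'camera_matrix': array([[486.13756298,   0.        , 276.73391205],
       [  0.        , 486.13756298, 211.5525143 ],
       [  0.        ,   0.        ,   1.        ]]), 'position': array([ 0.32525135, -1.13360803,  0.82847398]), 'orientation': array([[ 0.97272928, -0.1099694 ,  0.20421675],
       [-0.23154688, -0.51186608,  0.82727212],
       [ 0.01355701, -0.85199757, -0.52337019]])}
{'time': 0.1, 'joint_positions': array([ 1.13149598,  0.6158283 , -0.012655  ,  1.42470012,  0.00810541,
        1.10341691, -0.04040535]), 'dq': array([ 7.11385463e-05, -1.86639118e-03,  6.99078473e-04, -3.03192010e-03,
        1.69410695e-03, -9.87398656e-05,  1.09767775e-03]), 'joint_torque': array([ 1.19536722e-03, -4.60040045e+01,  2.10205335e-01, -1.66245693e+01,
       -6.11398369e-02,  1.69762911e-02,  9.91897286e-05]), 'tcp_pos': array([ 0.26047723, -0.59466751,  0.18100601]), 'tcp_rot': array([[ 4.01260799e-01, -9.33983368e-04,  9.15963372e-01],
       [-9.15960953e-01,  2.10491741e-03,  4.01261886e-01],
       [-2.30279917e-03, -9.99997348e-01, -1.08714548e-05]]), 'contact_force': array([0.38379863, 1.03145625, 0.63670071]), 'torque': array([-0.05314531,  0.04924986,  0.01379773]), 'opening': 0.09257395678519832}
```

View pics/top0.png

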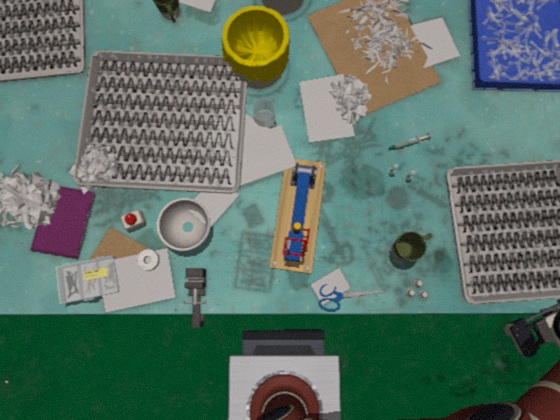

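View pics/side0.png

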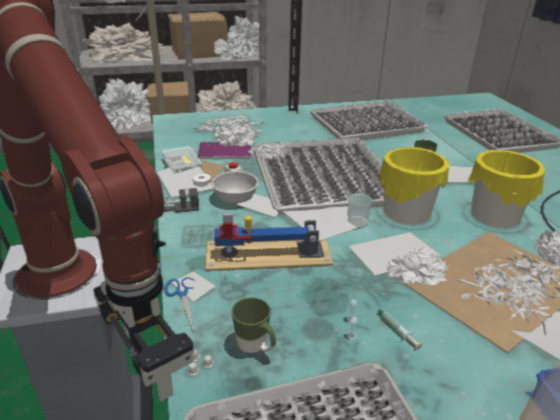

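Top view: board from about (292,270) to (305,160), pin head near (297,227), red grip parts near (296,246), bowl at (184,226), mug at (410,248), and cotton roll at (147,260). The side view shows the same hitch at (230-330,215-265), the pin at (248,222) and the bowl at (235,188).

```bash
cat > h.py <<'E'
import cv2,numpy as np
from bench import cams
P={n:cams.camera_params(n) for n in("top","side")}
def ray(n,uv):
    p=P[n]; d=p["orientation"]@np.linalg.inv(p["camera_matrix"])@np.array([*uv,1.]); return p["position"],d/np.linalg.norm(d)
def plane(n,uv,z):
    o,d=ray(n,uv); return o+d*(z-o[2])/d[2]
def tri(a,b):
    o1,d1=ray("top",a); o2,d2=ray("side",b)
    s=np.linalg.lstsq(np.c_[d1,-d2],o2-o1,rcond=None)[0]; q1=o1+s[0]*d1;q2=o2+s[1]*d2
    return (q1+q2)/2,np.linalg.norm(q1-q2)
def blobs(im,lo,hi,roi,amin=6):
    x0,y0,x1,y1=roi; m=cv2.inRange(cv2.cvtColor(im,cv2.COLOR_BGR2HSV),lo,hi); k=np.zeros_like(m);k[y0:y1,x0:x1]=m[y0:y1,x0:x1]
    n,l,s,c=cv2.connectedComponentsWithStats(k); return [(s[i].tolist(),c[i].round(1).tolist()) for i in range(1,n) if s[i][4]>=amin],k
def pts(n,d):
    v,u=np.mgrid[:d.shape[0],:d.shape[1]]; p=P[n];K=p["camera_matrix"]
    c=np.stack([(u-K[0,2])/K[0,0]*d,(v-K[1,2])/K[1,1]*d,d],-1); w=c@p["orientation"].T+p["position"]; w[d<=0]=np.nan; return w
E
python3 - <<'E'
from h import *
R={"top":(262,150,335,280),"side":(195,205,340,275)}
D={}
for n in R:
    f=np.load(n+"0.npz");im,d=f["im"],f["d"];W=pts(n,d)
    for nm,lo,hi in(("yel",(22,150,120),(35,255,255)),("red",(0,130,60),(6,255,255)),("red2",(172,130,60),(180,255,255)),("blue",(105,120,60),(125,255,255)),("wood",(10,60,120),(21,200,255))):
        b,k=blobs(im,lo,hi,R[n])
        print(n,nm,b[:6])
        if k.any():
            w=W[k>0]; print("   med",np.nanmedian(w,0).round(3),"p95z",np.nanpercentile(w[:,2],95).round(3))
            if nm=="wood": r=cv2.minAreaRect(np.argwhere(k>0)[:,::-1].astype(np.float32)); print(cv2.boxPoints(r).round(1).tolist())
# bowl by depth height map in top
f=np.load("top0.npz");W=pts("top",f["d"]);
k=np.zeros((420,560),bool);k[190:262,148:222]=1
z=W[...,2];m=k&(z>.05)
w=W[m];print("bowl rim",w.min(0),w.max(0),m.sum());
(c,r)=cv2.minEnclosingCircle(w[:,:2].astype(np.float32));print(c,r)
x0,y0,x1,y1=R["top"];a=cv2.resize(f["im"][195:280,262:335],None,fx=6,fy=6,interpolation=cv2.INTER_CUBIC)
b=cv2.resize(np.load("side0.npz")["im"][205:275,195:250],None,fx=6,fy=6,interpolation=cv2.INTER_CUBIC)
o=np.zeros((510,770,3),np.uint8);o[:a.shape[0],:a.shape[1]]=a;o[:b.shape[0],440:440+b.shape[1]]=b
cv2.imwrite("pics/c1.png",o)
E
```

```text
top yel [([294, 223, 7, 7, 34], [296.9, 225.9])]
   med [ 0.512 -0.037  0.127] p95z 0.131
top red [([300, 229, 9, 27, 68], [304.8, 242.3]), ([283, 237, 5, 17, 26], [284.8, 245.0])]
   med [ 0.466 -0.055  0.089] p95z 0.134
top red2 [([288, 238, 5, 2, 7], [290.1, 238.4]), ([295, 239, 8, 3, 11], [298.6, 239.7]), ([289, 253, 13, 3, 18], [294.8, 253.8])]
   med [ 0.458 -0.026  0.088] p95z 0.092
top blue [([292, 172, 19, 53, 562], [300.6, 196.6]), ([289, 232, 14, 7, 75], [295.6, 234.8]), ([287, 241, 15, 12, 125], [295.2, 246.6]), ([285, 255, 15, 6, 66], [291.7, 257.5])]
   med [ 0.569 -0.044  0.082] p95z 0.087
top wood [([269, 159, 57, 114, 2634], [297.4, 217.2]), ([296, 222, 5, 4, 6], [298.3, 223.0]), ([303, 231, 5, 5, 20], [305.1, 232.8]), ([303, 238, 4, 2, 6], [304.5, 238.3]), ([300, 257, 2, 4, 6], [300.7, 258.8])]
   med [ 0.557 -0.037  0.012] p95z 0.017
[[268.79998779296875, 267.1000061035156], [285.1000061035156, 156.6999969482422], [327.20001220703125, 162.89999389648438], [310.8999938964844, 273.29998779296875]]
side yel [([246, 217, 5, 7, 23], [248.2, 219.1])]
   med [ 0.517 -0.045  0.126] p95z 0.129
side red [([220, 223, 18, 16, 128], [228.0, 230.0]), ([243, 237, 8, 5, 18], [247.3, 238.3])]
   med [ 0.459 -0.062  0.104] p95z 0.13
side red2 [([220, 227, 26, 13, 79], [230.4, 234.1])]
   med [ 0.468 -0.06   0.088] p95z 0.114
side blue [([252, 226, 56, 15, 645], [279.1, 233.2]), ([215, 229, 28, 16, 160], [225.0, 239.9]), ([238, 228, 6, 8, 46], [240.5, 231.5])]
   med [ 0.574 -0.056  0.08 ] p95z 0.084
side wood [([206, 239, 126, 31, 1501], [264.6, 259.7]), ([234, 241, 64, 9, 436], [267.7, 245.1])]
   med [ 0.559 -0.076  0.012] p95z 0.015
[[205.3000030517578, 242.10000610351562], [330.5, 238.8000030517578], [331.20001220703125, 266.0], [206.0, 269.29998779296875]]
bowl rim [0.45122143 0.21931164 0.05029929] [0.6075224  0.37576888 0.06860576] 497
(0.5304606556892395, 0.29743829369544983) 0.07967717200517654
```

View pics/c1.png

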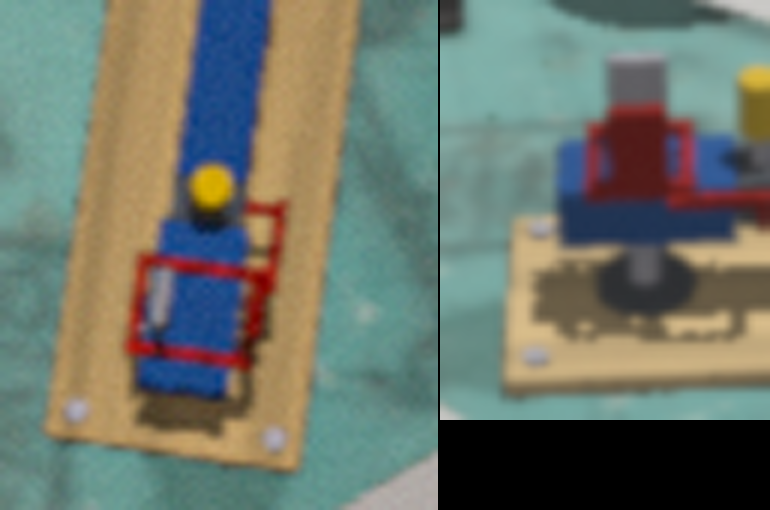

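Run:
```python
from h import *
c=[plane("top",u,.012)[:2] for u in [(268.8,267.1),(285.1,156.7),(327.2,162.9),(310.9,273.3)]]
c=np.array(c);nl,fl,fr,nr=c;ctr=c.mean(0);ax=(fl+fr-nl-nr);L=np.linalg.norm(ax)/2;ax/=np.linalg.norm(ax);ay=np.array([-ax[1],ax[0]])
print("board",ctr,"len",L,"wid",np.linalg.norm(fl-fr),"yaw",np.arctan2(ax[1],ax[0]))
# blue tongue line yaw from top
f=np.load("top0.npz");b,k=blobs(f["im"],(105,120,60),(125,255,255),(285,172,320,226));q=np.argwhere(k>0)[:,::-1]
w=np.array([plane("top",u,.084)[:2] for u in q]);vx,vy,x0,y0=cv2.fitLine(w.astype(np.float32),cv2.DIST_L2,0,.01,.01).ravel();print("blue yaw",np.arctan2(vy*np.sign(vx),abs(vx)),x0,y0)
h=ctr+ax*(295-175)/1000
print("hinge",h,"ball",h-.23*ax,"pin pred",h-.175*ax,"fixed",h-.23*ax+.016*ay,"latch",h-.23*ax-.028*ay,"mid outer",h-.23*ax-.006*ay)
print("pin top",plane("top",(296.9,225.9),.128)); 
print("tri pin",tri((296.9,225.9),(248.4,217.6)))
# from depth: points above .1 near grips
for n in("top","side"):
    f=np.load(n+"0.npz");W=pts(n,f["d"]);hsv=cv2.cvtColor(f["im"],cv2.COLOR_BGR2HSV)
    m=(W[...,2]>.10)&(W[...,2]<.14)&(abs(W[...,0]-.47)<.08)&(abs(W[...,1]+.04)<.08)
    red=m&((hsv[...,0]<7)|(hsv[...,0]>170))&(hsv[...,1]>120); gr=m&(hsv[...,1]<90)
    for nm,mm in(("red",red),("grey",gr)):
        w=W[mm];l=np.c_[(w[:,:2]-h)@ax,(w[:,:2]-h)@ay,w[:,2]]
        print(n,nm,mm.sum(),"local",np.median(l,0).round(4),l.min(0).round(3),l.max(0).round(3))
# bowl floor ring, hue
W=pts("top",np.load("top0.npz")["d"])
print("bowl ctr z",W[220:232,178:190,2].mean())
# obstacles map
z=W[...,2];m=(z>.03)&(W[...,0]>.3)&(W[...,0]<.8)&(abs(W[...,1])<.5)
n,l,s,cc=cv2.connectedComponentsWithStats(m.astype(np.uint8))
for i in range(1,n):
    if s[i,4]>12: w=W[l==i];print(s[i,4],w.min(0).round(3),w.max(0).round(3))
```

```text
board [ 0.56675183 -0.04505824] len 0.34840893461272016 wid 0.13377052882776316 yaw -0.15491689488311916
blue yaw -0.14574587 0.6049384 -0.049951646
hinge [ 0.68531475 -0.063574  ] ball [ 0.45806915 -0.02808546] pin pred [ 0.51241049 -0.03657185] fixed [ 0.46053792 -0.01227707] latch [ 0.45374881 -0.05575014] mid outer [ 0.45714336 -0.0340136 ]
pin top [ 0.51149405 -0.03645776  0.128     ]
tri pin (array([ 0.51465058, -0.03678396,  0.12525432]), np.float64(0.005448360087034363))
top red 26 local [-0.2288 -0.0269  0.1305] [-0.243 -0.031  0.102] [-0.218 -0.023  0.135]
top grey 36 local [-0.2298  0.0159  0.1284] [-0.244 -0.023  0.103] [-0.165  0.021  0.135]
side red 96 local [-0.2273 -0.033   0.1171] [-0.241 -0.037  0.101] [-0.214 -0.027  0.133]
side grey 111 local [-0.223   0.0099  0.1196] [-0.242 -0.033  0.1  ] [-0.163  0.021  0.134]
bowl ctr z nan
15 [0.796 0.484 0.04 ] [0.8   0.498 0.058]
78 [0.77  0.453 0.03 ] [0.796 0.484 0.061]
732 [0.63  0.128 0.03 ] [0.8   0.5   0.046]
19 [0.784 0.023 0.031] [0.8   0.048 0.036]
71 [0.773 0.407 0.03 ] [0.797 0.446 0.058]
92 [0.768 0.338 0.03 ] [
[... 1024 characters left out ...]

27 [0.663 0.472 0.034] [0.683 0.491 0.056]
24 [0.662 0.444 0.03 ] [0.683 0.464 0.055]
21 [0.663 0.406 0.038] [0.676 0.419 0.054]
29 [0.655 0.295 0.031] [0.679 0.321 0.054]
18 [0.659 0.251 0.044] [0.673 0.262 0.056]
26 [0.66  0.382 0.036] [0.675 0.396 0.057]
21 [0.654 0.325 0.037] [0.668 0.337 0.05 ]
20 [0.652 0.217 0.035] [0.666 0.233 0.055]
27 [0.647 0.192 0.03 ] [0.67  0.208 0.055]
782 [0.451 0.219 0.03 ] [0.608 0.376 0.069]
289 [0.518 0.427 0.03 ] [0.576 0.494 0.057]
556 [ 0.418 -0.425  0.031] [ 0.501 -0.316  0.105]
298 [0.395 0.375 0.03 ] [0.458 0.439 0.042]
68 [0.332 0.488 0.03 ] [0.398 0.5   0.045]
213 [0.371 0.235 0.03 ] [0.4   0.289 0.068]
212 [0.302 0.23  0.031] [0.362 0.288 0.069]
```

Call:
drive_tool(
  commands=[
    [[0,0,50,0,0,0,70],[20,35,90,0,0,-0.04,70],[36,80,90,0,0,-0.08,70],[54,120,90,0,0,-0.12,70],[72,160,90,0,0,-0.16,70],[90,200,90,0,0,-0.2,70],[108,240,90,0,0,-0.24,70],[126,280,90,0,0,-0.28,70],[144,320,90,0,0,-0.32,70],[162,360,90,0,0,-0.36,70],[180,400,90,0,0,-0.4,70],[198,440,90,0,0,-0.44,70],[216,480,90,0,0,-0.48,70],[234,520,90,0,0,-0.52,70],[244,540,90,0,0,-0.56,70],[252,558,80,0,0,-0.56,70],[252,558,60,0,0,-0.56,70],[252,558,40,0,0,-0.56,70],[252,558,40,0,0,-0.56,70],[252,558,40,0,0,-0.56,70]],
  ],
)

```text
time: 2.1
tcp_pos: [0.5126, -0.0375, 0.222]
tcp_rot: [[-0.147, -0.001, 0.989], [-0.989, 0.0, -0.147], [-0.0, -1.0, -0.001]]
contact_force: [1.0, -0.5, 0.1]
opening: 0.0697
```

Call:
drive_tool(
  commands=[
    [[0,1,-40,0,0,0,60],[0,1,-80,0,0,0,50],[0,1,-105,0,0,0,50],[0,1,-120,0,0,0,50],[0,1,-123,0,0,0,50],[0,1,-123,0,0,0,50]],
  ],
)

```text
time: 2.7
tcp_pos: [0.5136, -0.0365, 0.0998]
tcp_rot: [[-0.147, 0.001, 0.989], [-0.989, 0.0, -0.147], [-0.0, -1.0, 0.001]]
contact_force: [-0.0, 0.3, -0.0]
opening: 0.0497
```

Run:
```python
from h import *
from bench import monitor
print(monitor.get_obs()["contact_force"])
im,d=cams.read_camera("side");b=cv2.resize(im[150:280,180:330],None,fx=5,fy=4.4,interpolation=cv2.INTER_CUBIC);cv2.imwrite("pics/c2.png",b)
```

```text
[-0.04029985  0.32843937 -0.02556241]
```

View pics/c2.png

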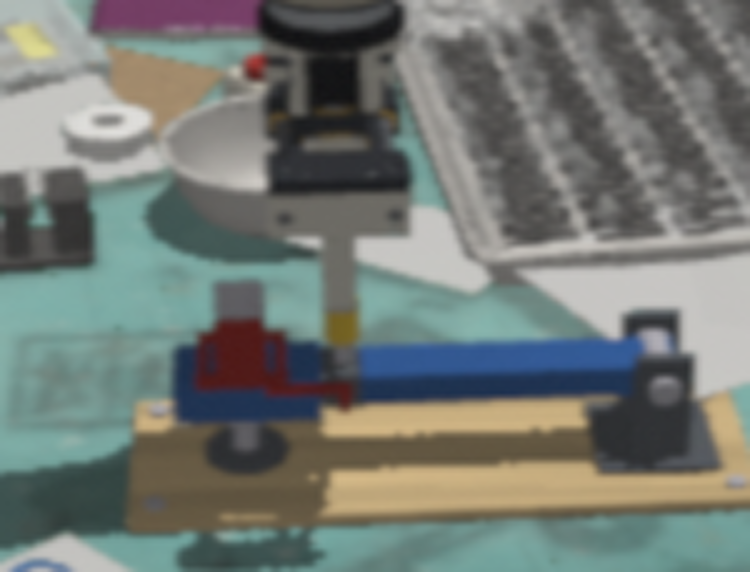

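The near finger stands in front of the yellow head (342,328 in the crop), aligned along the board, so I'll close and lift.

Call:
drive_tool(
  commands=[
    [[0,0,0,0,0,0,0],[0,0,0,0,0,0,0],[0,0,0,0,0,0,0],[0,0,0,0,0,0,0],[0,0,0,0,0,0,0],[0,0,10,0,0,0,0],[0,0,20,0,0,0,0],[0,0,30,0,0,0,0],[0,0,50,0,0,0,0],[0,0,80,0,0,0,0],[0,0,110,0,0,0,0],[0,0,110,0,0,0,0]],
  ],
  force=20,
)

```text
time: 3.95
tcp_pos: [0.5161, -0.0364, 0.2141]
tcp_rot: [[-0.147, 0.011, 0.989], [-0.989, -0.0, -0.147], [-0.001, -1.0, 0.011]]
contact_force: [1.3, -0.3, 0.2]
opening: 0.0005
```

Run:
```python
from h import *
im,d=cams.read_camera("side");b=cv2.resize(im[130:280,150:330],None,fx=4,fy=4,interpolation=cv2.INTER_CUBIC);cv2.imwrite("pics/c3.png",b)
```

```text
(no output)
```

View pics/c3.png

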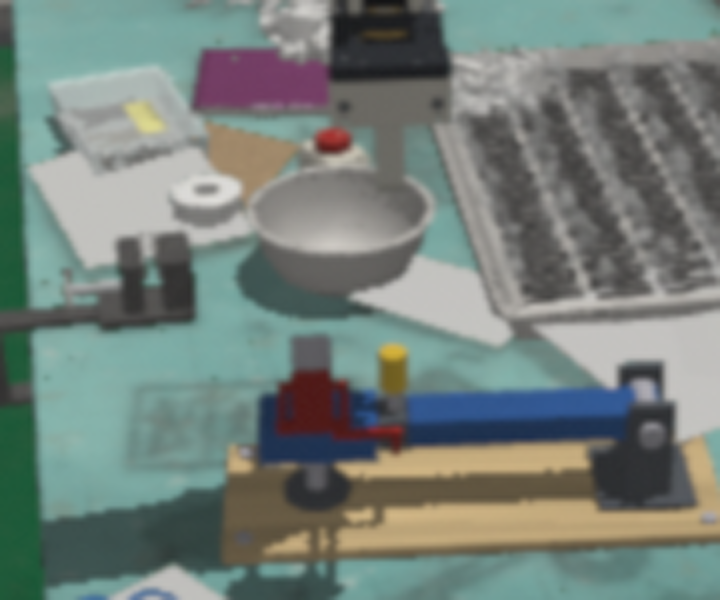

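The pin (393,370 in the crop) is still in its socket, so the jaws closed on nothing. Either they were still closing when I lifted, or the pads missed. I'll measure the pin again, go back down, and check the opening before lifting.

Run:
```python
from h import *
i2,d=cams.read_camera("side");i1,d1=cams.read_camera("top")
b,k=blobs(i2,(22,150,120),(35,255,255),(195,205,340,275));print(b)
w=pts("side",d)[k>0];print(np.nanmedian(w,0),np.nanmin(w,0),np.nanmax(w,0))
b,k=blobs(i1,(22,150,120),(35,255,255),(262,150,335,280));print(b)
print([plane("side",(248.2,u),.0) for u in ()])
o,dd=ray("side",(248.4,219.5)); s=(-.0366-o[1])/dd[1]; print("side ray at y=-.0366",o+s*dd)
```

```text
[([246, 217, 5, 4, 19], [247.9, 218.6])]
[ 0.51486256 -0.04445291  0.12703085] [ 0.50898607 -0.05182539  0.12368079] [ 0.52133856 -0.035341    0.13130817]
[]
[]
side ray at y=-.0366 [ 0.51729991 -0.0366      0.11933373]
```

Call:
drive_tool(
  commands=[
    [[0,0,0,0,0,0,50],[-1,0,0,0,0,0,50],[-1,0,0,0,0,0,50],[-1,0,0,0,0,0,50]],
  ],
)

```text
time: 4.5
tcp_pos: [0.5115, -0.0364, 0.2086]
tcp_rot: [[-0.147, -0.001, 0.989], [-0.989, 0.0, -0.147], [0.0, -1.0, -0.001]]
contact_force: [-0.2, 0.2, -0.1]
opening: 0.0277
```

Call:
drive_tool(
  commands=[
    [[0,0,0,0,0,0,50],[0,0,0,0,0,0,50],[0,0,0,0,0,0,50],[2,0,0,0,0,0,50],[2,0,-40,0,0,0,50],[2,0,-80,0,0,0,50],[2,0,-100,0,0,0,50],[2,0,-110,0,0,0,50],[2,0,-113,0,0,0,50],[2,0,-113,0,0,0,0],[2,0,-113,0,0,0,0],[2,0,-113,0,0,0,0],[2,0,-113,0,0,0,0],[2,0,-113,0,0,0,0],[2,0,-113,0,0,0,0],[2,0,-113,0,0,0,0],[2,0,-113,0,0,0,0],[2,0,-113,0,0,0,0],[2,0,-113,0,0,0,0]],
  ],
)

```text
time: 6.4
tcp_pos: [0.5138, -0.0364, 0.096]
tcp_rot: [[-0.147, 0.0, 0.989], [-0.989, 0.0, -0.147], [-0.0, -1.0, -0.0]]
contact_force: [0.5, 1.2, 0.1]
opening: 0.0004
```

Run:
```python
from h import *
i2,d=cams.read_camera("side");i1,d1=cams.read_camera("top")
a=cv2.resize(i2[180:255,205:290],None,fx=4.6,fy=5,interpolation=cv2.INTER_CUBIC);b=cv2.resize(i1[195:270,262:335],None,fx=5,fy=5,interpolation=cv2.INTER_CUBIC)
cv2.imwrite("pics/c4.png",np.hstack([a,b]))
W=pts("side",d)
b,k=blobs(i2,(22,150,120),(35,255,255),(195,205,340,275));print(b);w=W[k>0];print(np.nanmin(w,0),np.nanmax(w,0))
# finger surface
m=(W[...,2]>.10)&(W[...,2]<.16)&(abs(W[...,0]-.515)<.03)&(abs(W[...,1]+.04)<.05);v=np.argwhere(m);print(v.min(0),v.max(0),np.nanmedian(W[m],0))
```

```text
[]Traceback (most recent call last):
  File "<stdin>", line 6, in <module>
    res = np.fmin.reduce(a, axis=axis, out=out, **kwargs)
ValueError: zero-size array to reduction operation fmin which has no identity
```

View pics/c4.png

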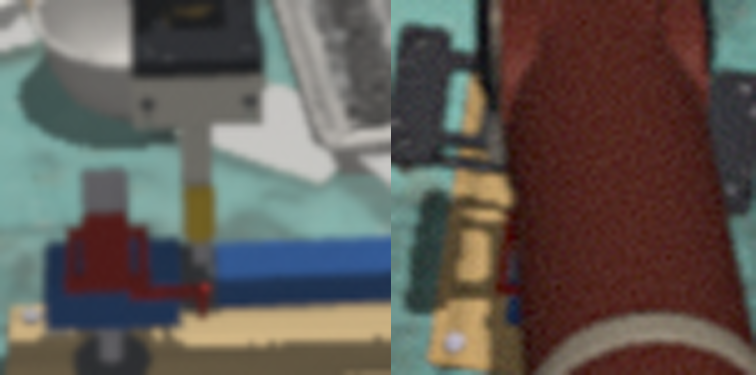

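Run:
```python
from h import *
from bench import monitor
o=monitor.get_obs();print(o["tcp_pos"],o["opening"],o["contact_force"])
p=P["side"]
def pr(X,n="side"):
    p=P[n];c=p["orientation"].T@(np.array(X)-p["position"]);q=p["camera_matrix"]@c;return (q/q[2])[:2].round(1)
for z in(.096,.098,.113,.128,.14,.18):print(z,pr((.5138,-.0364,z)),pr((.512,-.066,z)))
i2,d=cams.read_camera("side");W=pts("side",d)
for v in range(205,236,2):print(v,i2[v,248],cv2.cvtColor(i2[v:v+1,248:249],cv2.COLOR_BGR2HSV).ravel(),W[v,248].round(3))
```

```text
[ 0.51376053 -0.03635017  0.09601812] 0.0004419789383890513 [ 0.21514403 -0.48995654  0.3646285 ]
0.096 [247.3 226.8] [248.6 232.8]
0.098 [247.3 226.2] [248.6 232.2]
0.113 [247.2 221.6] [248.5 227.5]
0.128 [247.1 216.9] [248.4 222.8]
0.14 [247.  213.1] [248.3 219. ]
0.18 [246.7 200.3] [248.1 206. ]
205 [ 98 104 106] [ 23  19 106] [ 0.514 -0.054  0.176]
207 [100 106 107] [ 26  17 107] [ 0.514 -0.054  0.17 ]
209 [100 106 107] [ 26  17 107] [ 0.513 -0.057  0.165]
211 [100 106 107] [ 26  17 107] [ 0.513 -0.057  0.159]
213 [100 106 107] [ 26  17 107] [ 0.514 -0.052  0.15 ]
215 [ 98 104 105] [ 26  17 105] [ 0.514 -0.051  0.143]
217 [ 56  91 102] [ 23 115 102] [ 0.516 -0.037  0.128]
219 [ 35  95 112] [ 23 175 112] [ 0.514 -0.047  0.128]
221 [ 34  96 113] [ 24 178 113] [ 0.514 -0.046  0.121]
223 [ 34  95 112] [ 23 178 112] [ 0.514 -0.05   0.117]
225 [ 35  96 113] [ 23 176 113] [ 0.514 -0.045  0.107]
227 [ 42  95 110] [ 23 158 110] [ 0.514 -0.046  0.102]
229 [87 91 94] [17 19 94] [ 0.514 -0.045  0.094]
231 [92 88 89] [128  11  92] [ 0.515 -0.039  0.084]
233 [61 58 57] [113  17  61] [ 0.513 -0.049  0.084]
235 [51 48 50] [140  15  51] [ 0.512 -0.057  0.083]
```

Call:
drive_tool(
  commands=[
    [[0,0,40,0,0,0,50],[0,0,80,0,0,0,50],[0,0,104,0,0,0,50],[0,0,104,0,0,0,50],[0,0,104,0,0,0,50],[0,0,104,0,0,0,50],[0,0,104,0,0,0,50],[0,0,104,0,0,0,50],[0,0,104,0,0,0,50],[0,0,104,0,0,0,50]],
  ],
)

```text
time: 7.55
tcp_pos: [0.5136, -0.0364, 0.1997]
tcp_rot: [[-0.147, -0.001, 0.989], [-0.989, 0.0, -0.147], [0.0, -1.0, -0.001]]
contact_force: [0.5, -0.9, -0.9]
opening: 0.0496
```

Run:
```python
from h import *
from bench import monitor
o=monitor.get_obs();print(o["tcp_pos"],o["opening"])
i2,d=cams.read_camera("side");W=pts("side",d)
np.savez("s5.npz",im=i2,d=d)
m=(abs(W[...,0]-.513)<.05)&(abs(W[...,1]+.036)<.11)&(W[...,2]>.15);v=np.argwhere(m);print(v.min(0),v.max(0))
for z in np.arange(.15,.36,.01):
    q=W[m&(abs(W[...,2]-z)<.005)]
    if len(q):print(z.round(3),len(q),q.min(0).round(3),q.max(0).round(3))
a=i2[max(0,v.min(0)[0]-20):v.max(0)[0]+40,180:320];print(v.min(0)[0]-20,a.shape)
cv2.imwrite("pics/c5.png",cv2.resize(a,None,fx=4,fy=4,interpolation=cv2.INTER_CUBIC)[:600])
```

```text
[ 0.513649   -0.03635498  0.1996927 ] 0.04961732166931378
[ 19 220] [187 265]
0.23 1 [ 0.506 -0.063  0.235] [ 0.506 -0.063  0.235]
0.24 14 [ 0.5   -0.076  0.235] [ 0.517 -0.065  0.245]
0.25 24 [ 0.499 -0.079  0.246] [ 0.517 -0.069  0.254]
0.26 31 [ 0.499 -0.08   0.255] [ 0.516 -0.072  0.265]
0.27 24 [ 0.498 -0.081  0.265] [ 0.517 -0.073  0.275]
0.28 28 [ 0.499 -0.083  0.275] [ 0.518 -0.072  0.285]
0.29 29 [ 0.499 -0.082  0.285] [ 0.517 -0.075  0.295]
0.3 16 [ 0.499 -0.085  0.295] [ 0.516 -0.076  0.301]
0.32 58 [ 0.467 -0.127  0.318] [ 0.534 -0.002  0.325]
0.33 155 [ 0.467 -0.129  0.325] [0.56  0.036 0.335]
0.34 197 [ 0.467 -0.13   0.335] [0.56  0.049 0.345]
0.35 155 [ 0.466 -0.135  0.345] [0.56  0.048 0.355]
-1 (227, 140, 3)
```

View pics/c5.png

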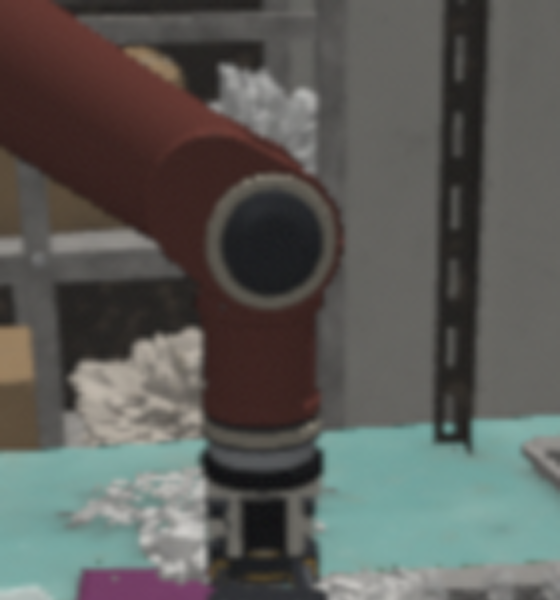

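The depth shows the fingertips at z ≈ 0.236 and the body underside at ≈ 0.32 with TCP reported at 0.200. The real fingertips are therefore 36 mm higher than reported, and the jaws closed above the pin head. x and y agree. I'll correct for this and go down in two steps, watching the force.

Call:
drive_tool(
  commands=[
    [[0,0,-40,0,0,0,50],[0,0,-80,0,0,0,50],[0,0,-100,0,0,0,50],[0,0,-110,0,0,0,50],[0,0,-120,0,0,0,50],[0,0,-126,0,0,0,50],[0,0,-130,0,0,0,50],[0,0,-130,0,0,0,50]],
  ],
)

```text
time: 8.4
tcp_pos: [0.514, -0.0364, 0.0702]
tcp_rot: [[-0.147, 0.001, 0.989], [-0.989, -0.0, -0.147], [-0.0, -1.0, 0.001]]
contact_force: [0.7, 0.2, -0.7]
opening: 0.0503
```

Call:
drive_tool(
  commands=[
    [[0,0,-5,0,0,0,40],[0,0,-7,0,0,0,0],[0,0,-7,0,0,0,0],[0,0,-7,0,0,0,0],[0,0,-7,0,0,0,0],[0,0,-7,0,0,0,0],[0,0,-7,0,0,0,0],[0,0,-7,0,0,0,0],[0,0,-7,0,0,0,0],[0,0,-7,0,0,0,0]],
  ],
)

```text
time: 9.4
tcp_pos: [0.5139, -0.0364, 0.0631]
tcp_rot: [[-0.147, 0.0, 0.989], [-0.989, -0.0, -0.147], [-0.0, -1.0, 0.0]]
contact_force: [0.9, -0.4, 0.9]
opening: 0.0193
```

Gripped at 19.3 mm, which matches the 20 mm head. I'll lift straight up and carry it to the bowl.

Call:
drive_tool(
  commands=[
    [[0,0,6,0,0,0,0],[0,0,14,0,0,0,0],[0,0,22,0,0,0,0],[0,0,35,0,0,0,0],[0,0,60,0,0,0,0],[0,0,90,0,0,0,0],[0,0,110,0,0,0,0],[1,20,110,0,0,0,0],[2,50,110,0,0,0,0],[4,85,110,0,0,0,0],[6,120,110,0,0,0,0],[8,155,110,0,0,0,0],[9,190,110,0,0,0,0],[11,225,110,0,0,0,0],[12,260,110,0,0,0,0],[14,290,110,0,0,0,0],[15,315,110,0,0,0,0],[16,334,110,0,0,0,0],[16,334,110,0,0,0,0],[16,334,110,0,0,0,0]],
  ],
)

```text
time: 11.4
tcp_pos: [0.5298, 0.2964, 0.1731]
tcp_rot: [[-0.147, -0.0, 0.989], [-0.989, -0.001, -0.147], [0.001, -1.0, 0.0]]
contact_force: [0.5, 0.3, -0.6]
opening: 0.0196
```

Run:
```python
from h import *
i2,d=cams.read_camera("side");W=pts("side",d)
b,k=blobs(i2,(20,130,60),(35,255,255),(205,130,270,215));print(b);w=W[k>0];print(np.nanmin(w,0),np.nanmax(w,0)) if len(w) else 0
cv2.imwrite("pics/c6.png",cv2.resize(i2[110:270,170:330],None,fx=3.7,fy=3.7,interpolation=cv2.INTER_CUBIC))
```

```text
[]
```

View pics/c6.png

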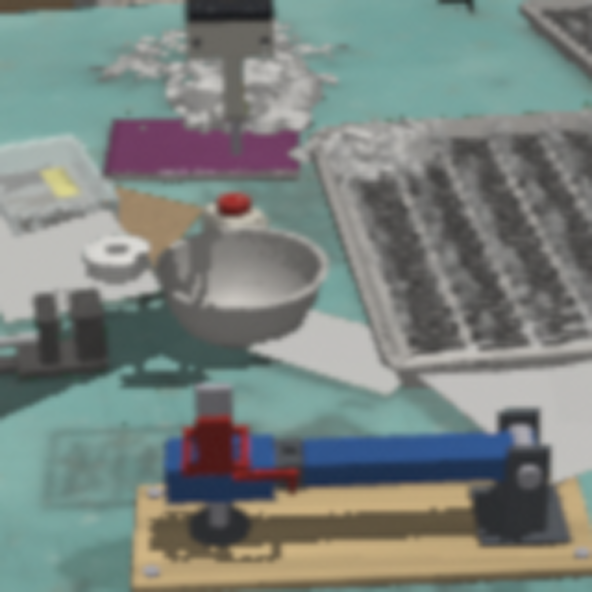

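The pin is in the gripper (shank visible at crop (235,145)), the socket is empty, and the tongue is down. I'll lower it into the bowl, release and retreat.

Call:
drive_tool(
  commands=[
    [[0,0,-40,0,0,0,0],[0,0,-80,0,0,0,0],[0,0,-115,0,0,0,0],[0,0,-135,0,0,0,0],[0,0,-146,0,0,0,0],[0,0,-150,0,0,0,0],[0,0,-150,0,0,0,0],[0,0,-150,0,0,0,45],[0,0,-150,0,0,0,45],[0,0,-150,0,0,0,45],[0,0,-150,0,0,0,45],[0,0,-150,0,0,0,45],[0,0,-150,0,0,0,45],[0,0,-130,0,0,0,45],[0,0,-100,0,0,0,45],[0,0,-60,0,0,0,45],[0,0,-10,0,0,0,60],[0,0,30,0,0,0,75],[0,0,30,0,0,0,75]],
  ],
)

```text
time: 13.35
tcp_pos: [0.5334, 0.3001, 0.21]
tcp_rot: [[-0.147, 0.012, 0.989], [-0.989, 0.007, -0.147], [-0.009, -1.0, 0.011]]
contact_force: [1.0, -0.1, 0.7]
opening: 0.0641
```

Run:
```python
from h import *
i2,d=cams.read_camera("side");W=pts("side",d)
b,k=blobs(i2,(20,130,60),(35,255,255),(205,165,262,215));print(b);w=W[k>0];print(np.nanmedian(w,0),np.nanmax(w,0)) if len(w) else 0
cv2.imwrite("pics/c7.png",cv2.resize(i2[80:270,170:330],None,fx=3.1,fy=3.1,interpolation=cv2.INTER_CUBIC))
```

```text
[([233, 179, 5, 9, 34], [234.7, 182.6])]
[0.53096027 0.29108451 0.06101617] [0.54037932 0.30127077 0.06906959]
```

View pics/c7.png

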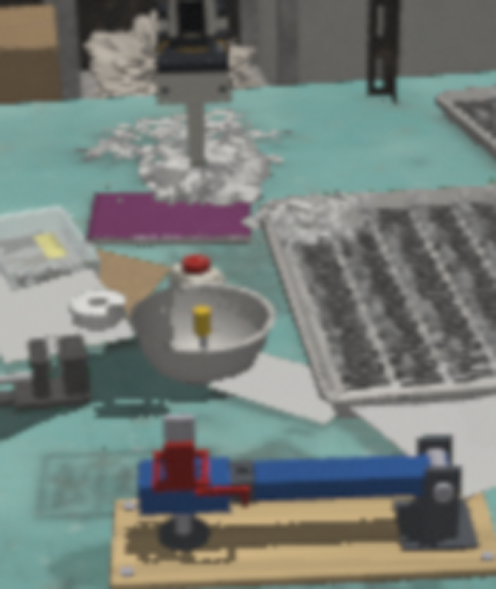

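The pin is standing released inside the bowl, with its head at about (0.531, 0.295) and z ≈ 0.055. The tongue is down and the latch home. Next is above the grips.

Call:
drive_tool(
  commands=[
    [[-4,-15,0,0,0,0,80],[-10,-45,0,0,0,0,80],[-19,-85,0,0,0,0,80],[-28,-125,0,0,0,0,80],[-36,-165,0,0,0,0,80],[-45,-205,0,0,0,0,80],[-54,-245,0,0,0,0,80],[-62,-280,0,0,0,0,80],[-67,-305,0,0,0,0,80],[-70,-320,0,0,0,0,80],[-70,-325,0,0,0,0,80],[-70,-325,0,0,0,0,80],[-70,-325,-20,0,0,0,80],[-70,-325,-40,0,0,0,80],[-70,-325,-40,0,0,0,80]],
  ],
)

```text
time: 14.9
tcp_pos: [0.4576, -0.0257, 0.1606]
tcp_rot: [[-0.144, -0.006, 0.99], [-0.99, 0.001, -0.144], [-0.0, -1.0, -0.007]]
contact_force: [-0.5, 0.1, -0.8]
opening: 0.0798
```

Run:
```python
from h import *
i2,d=cams.read_camera("side");W=pts("side",d);i1,d1=cams.read_camera("top");V=pts("top",d1)
m=(abs(W[...,0]-.455)<.04)&(abs(W[...,1]+.03)<.08)&(W[...,2]>.17)&(W[...,2]<.25)
for z in np.arange(.17,.25,.01):
    q=W[m&(abs(W[...,2]-z)<.005)]
    if len(q):print(z.round(3),len(q),q.min(0).round(3),q.max(0).round(3))
b,k=blobs(i2,(22,130,60),(35,255,255),(205,165,262,215));print("pin",b)
b,k=blobs(i1,(22,130,60),(35,255,255),(150,190,222,262));print("pin top",b)
if b: print(plane("top",b[0][1],.07),tri(b[0][1],(234.7,179.5)))
m=np.zeros((420,560),bool);m[190:262,148:222]=1;m&=(V[...,2]>.05)&(V[...,2]<.08);print(cv2.minEnclosingCircle(V[m][:,:2].astype(np.float32)))
```

```text
0.2 9 [ 0.444 -0.078  0.196] [0.473 0.017 0.204]
0.21 27 [ 0.441 -0.083  0.206] [0.473 0.014 0.215]
0.22 26 [ 0.441 -0.085  0.215] [0.472 0.009 0.224]
0.23 30 [ 0.441 -0.084  0.225] [ 0.461 -0.073  0.235]
0.24 22 [ 0.442 -0.086  0.235] [ 0.457 -0.079  0.245]
pin [([234, 183, 4, 5, 18], [235.5, 184.8])]
pin top [([179, 221, 7, 7, 34], [182.4, 223.7])]
[0.52775257 0.29668083 0.07      ] (array([0.5301043 , 0.29713102, 0.06768486]), np.float64(0.003946804467253758))
((0.5298155546188354, 0.29844874143600464), 0.07970479130744934)
```

Pin and bowl check out in both views: head top at z ≈ 0.068, and centred within 4 mm. Descending on the grips with the jaws open.

Call:
drive_tool(
  commands=[
    [[0,0,0,0,0,0,80],[0,0,-15,0,0,0,80],[0,0,-30,0,0,0,80],[0,0,-45,0,0,0,80],[0,0,-60,0,0,0,80],[0,0,-75,0,0,0,80],[0,0,-88,0,0,0,80],[0,0,-97,0,0,0,80],[0,0,-100,0,0,0,80],[0,0,-100,0,0,0,80]],
  ],
)

```text
time: 16.0
tcp_pos: [0.4601, -0.0273, 0.0632]
tcp_rot: [[-0.146, 0.0, 0.989], [-0.989, 0.0, -0.146], [-0.0, -1.0, 0.0]]
contact_force: [-0.7, -0.6, 0.9]
opening: 0.0801
```

Run:
```python
from h import *
i2,d=cams.read_camera("side")
cv2.imwrite("pics/c8.png",cv2.resize(i2[170:260,190:300],None,fx=5,fy=5,interpolation=cv2.INTER_CUBIC))
```

```text
(no output)
```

View pics/c8.png

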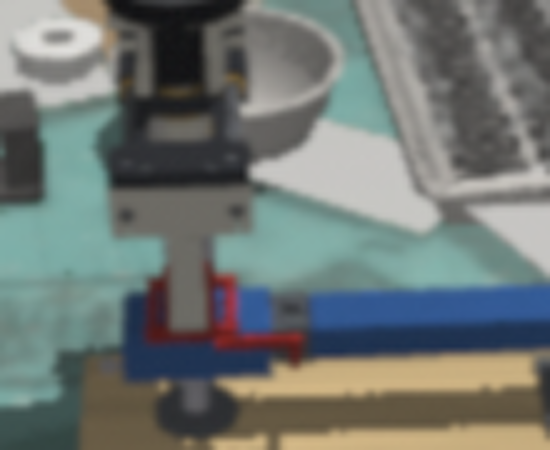

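The near finger sits centred in front of the red plate (crop (188,290)). Squeezing now.

Call:
drive_tool(
  commands=[
    [[0,-1,-1,0,0,0,30],[0,-1,-1,0,0,0,30],[0,-1,-1,0,0,0,30],[0,-1,-1,0,0,0,30],[0,-1,-1,0,0,0,30],[0,-1,-1,0,0,0,30],[0,-1,-1,0,0,0,30],[0,-1,-1,0,0,0,30],[0,-1,-1,0,0,0,30],[0,-1,-1,0,0,0,30],[0,-1,-1,0,0,0,30],[0,-1,-1,0,0,0,30],[0,-1,-1,0,0,0,30]],
  ],
  force=40,
)

```text
time: 17.35
tcp_pos: [0.46, -0.0289, 0.0622]
tcp_rot: [[-0.147, 0.001, 0.989], [-0.989, -0.001, -0.147], [0.0, -1.0, 0.001]]
contact_force: [0.7, -4.5, 2.1]
opening: 0.0392
```

The opening of 39.2 mm matches the latch fully drawn (40 over both faces). I'll lift along the pivot arc, starting with 0.1 rad.

Call:
drive_tool(
  commands=[
    [[0,0,0,0,0,0,30],[0,0,3,0.002,0.012,0,30],[0,0,6,0.004,0.025,0,30],[1,0,11,0.007,0.049,0,30],[1,0,17,0.011,0.074,0,30],[2,0,23,0.015,0.099,0,30],[2,0,23,0.015,0.099,0,30],[2,0,23,0.015,0.099,0,30]],
  ],
)

```text
time: 18.15
tcp_pos: [0.4596, -0.0289, 0.0844]
tcp_rot: [[-0.145, -0.103, 0.984], [-0.989, 0.014, -0.145], [0.001, -0.995, -0.104]]
contact_force: [-2.3, -5.2, -1.6]
opening: 0.0392
```

Run:
```python
from h import *
from bench import monitor
o=monitor.get_obs();print(o["tcp_pos"],o["contact_force"],o["torque"],o["opening"],o["joint_positions"])
i2,d=cams.read_camera("side");W=pts("side",d)
m=(abs(W[...,0]-.455)<.03)&(abs(W[...,1]+.05)<.025)&(W[...,2]>.12)&(W[...,2]<.21);
hsv=cv2.cvtColor(i2,cv2.COLOR_BGR2HSV);m&=hsv[...,1]<60
for z in np.arange(.13,.21,.01):
    q=W[m&(abs(W[...,2]-z)<.005)]
    if len(q)>2:print(z.round(3),len(q),q[:,0].min().round(3),q[:,0].max().round(3),q.mean(0).round(3))
# blue bar slope
_,k=blobs(i2,(105,120,60),(125,255,255),(255,190,320,245));q=W[k>0];q=q[q[:,2]>.06];s=(q[:,:2]-[.687,-.0622])@[.989,-.147]
print("tongue angle",-np.polyfit(s,q[:,2],1)[0])
```

```text
[ 0.4596097  -0.02885378  0.0843765 ] [-2.32148824 -5.19335547 -1.55357714] [-1.25570086 -0.16147331  0.00232902] 0.03917422056563882 [ 0.0833846   0.51785543 -0.08594257  1.97340151  0.04236706  0.75591575
 -1.74269344]
0.13 16 0.45 0.468 [ 0.459 -0.061  0.132]
0.14 21 0.45 0.469 [ 0.461 -0.064  0.14 ]
0.15 29 0.451 0.478 [ 0.463 -0.061  0.15 ]
0.16 21 0.454 0.47 [ 0.461 -0.065  0.159]
0.17 25 0.454 0.473 [ 0.462 -0.066  0.169]
0.18 4 0.461 0.469 [ 0.465 -0.07   0.176]
tongue angle 0.09125892890870108
```

Call:
drive_tool(
  commands=[
    [[0,0,6,0.004,0.025,0,30],[0,0,11,0.007,0.049,0,30],[0,0,17,0.011,0.074,0,30],[1,0,23,0.015,0.099,0,30],[2,0,28,0.018,0.124,0,30],[3,0,34,0.022,0.148,0,30],[4,0,40,0.026,0.173,0,30],[5,-1,45,0.029,0.198,0,30],[7,-1,51,0.033,0.222,0,30],[8,-1,56,0.037,0.247,0,30],[8,-1,56,0.037,0.247,0,30],[8,-1,56,0.037,0.247,0,30],[8,-1,56,0.037,0.247,0,30],[8,-1,56,0.037,0.247,0,30],[8,-1,56,0.037,0.247,0,30]],
  ],
)

```text
time: 19.7
tcp_pos: [0.4693, -0.0303, 0.1402]
tcp_rot: [[-0.145, -0.34, 0.929], [-0.989, 0.049, -0.136], [0.001, -0.939, -0.343]]
contact_force: [-1.4, -5.1, -3.4]
opening: 0.0393
```

Run:
```python
from h import *
from bench import monitor
o=monitor.get_obs();print(o["tcp_pos"],o["contact_force"],o["dq"].round(4),o["opening"],o["joint_positions"].round(3))
i2,d=cams.read_camera("side");W=pts("side",d)
_,k=blobs(i2,(105,120,60),(125,255,255),(250,170,320,245));q=W[k>0];q=q[q[:,2]>.06];s=(q[:,:2]-[.687,-.0622])@[.989,-.147]
print("tongue angle",np.arctan(-np.polyfit(s,q[:,2],1)[0]))
i1,d1=cams.read_camera("top")
for n,im,r in(("top",i1,(150,190,222,262)),("side",i2,(205,160,275,215))):print(n,blobs(im,(20,130,60),(35,255,255),r)[0])
o=monitor.get_obs();print(o["tcp_pos"])
cv2.imwrite("pics/c9.png",cv2.resize(i2[120:280,170:340],None,fx=3.7,fy=3.7,interpolation=cv2.INTER_CUBIC))
```

```text
[ 0.46930061 -0.03034383  0.14017148] [-1.41370813 -5.12458044 -3.35615614] [-0.0005  0.0012 -0.0012  0.0013 -0.0006  0.0007 -0.0008] 0.039318762590674704 [ 0.102  0.592 -0.093  1.676  0.009  1.224 -1.706]
tongue angle 0.3263096657171611
top [([179, 220, 7, 7, 36], [182.2, 223.3])]
side []
[ 0.4693324  -0.03034384  0.14016961]
```

View pics/c9.png

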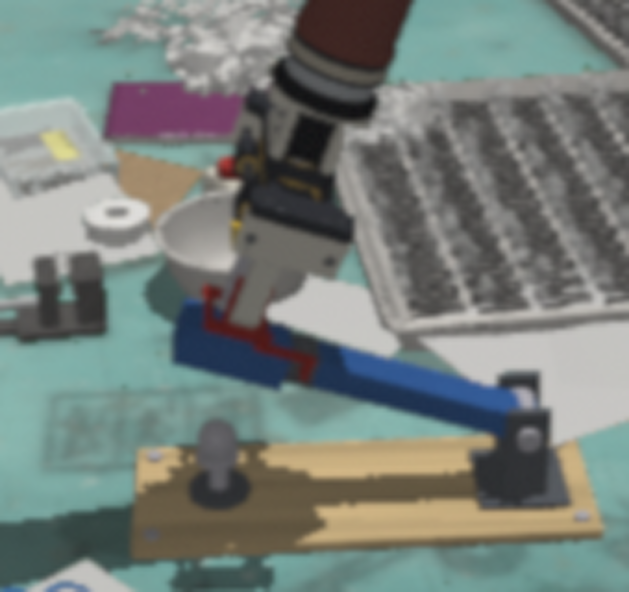

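The coupler hangs clear of the ball at about 0.33 rad, the arm is still, and the pin hasn't moved in the bowl. Handing in.

```bash
python3 -c "
from bench import order,monitor
print(order.hand_in()); print(monitor.get_obs()['tcp_pos'],monitor.get_obs()['opening'])"
```

```text
the job is handed in; nothing more can be done
None
the job is handed in; nothing more can be done
```

I uncoupled the hitch and handed the job in after about 20 s of robot time (limit 54 s); hand-in gave no verdict. The lock pin stands released in the steel bowl, and the gripper still holds the raised coupler.

**Last checks before hand-in:**
- **Tongue:** the camera measures it at about 0.33 rad, inside the required 0.24–0.50. The coupler is clear of the ball.
- **Latch:** the jaws read 39 mm over the grips, against 40 mm for a fully drawn latch. I drew it with the tongue still down and it has stayed drawn.
- **Stillness:** joint speeds were about 0.001 rad/s, with the grip set to 40 N.
- **Pin and bowl:** the pin head is within a few mm of the bowl centre, with its top at about 0.068 m. It is standing upright rather than lying flat. In the last side picture the gripper hid it, so the final check is from the top view only.
- **Bystanders:** no move went near the mug, inserts or roll. I did not re-measure their positions at the end.

**What disagreed:** the real fingertips were about 36 mm above the reported tool position. Because of that, my first two tries closed on air above the pin; neither try disturbed the pin. I measured the offset from the depth image and allowed for it in every later move.

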